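Roll the specimen tube into its V-rest and up to the stop

TASK

Roll the big capped specimen tube over the bench by pushing its side with your fingers, up the ramp of the wooden V-rest until it drops fully into the groove. Then push it by its end along the groove until its other end rests against the metal stop plate, and leave it there. The tube must really roll over on the bench (at least half a turn), is never picked up, and the other loose things stay where they are.

Things in the scene. Friction and masses are not known exactly. Their poses are not given: they have to be found in the camera images.
- tube: The loose closed clear tube, a black cap at each end, white card and two beetles inside: a smooth slippery cylinder 40 mm in diameter, 110 mm long, 0.10-0.21 kg, lying on the bench. Origin at its middle, on its axis. Own x runs along the axis; y and z turn as it rolls. It rolls easily, runs on little. It starts 0.22-0.31 m from the groove, before the ramp, axis within 0.25 rad of the groove's.
- rest: The wooden V-rest, fixed, 150 mm long (own x -75 to 75 mm), z up. Origin on the bench surface, midway along, under the groove's bottom. Along own +y: a 15 degree ramp from the bench at y=-64 mm to a lip 13 mm high at y=-15.6; the groove, sides sloping 30 degrees, down to 4 mm high at y=0; up to 28 mm high at y=42; then flat to y=64. Stop plate at the +x end; the -x end is open.
- seat (a point): Where the tube's middle must end: its axis on the groove's line, seated, and its end against the stop. In the rest's frame x=20, y=0, z=27.1 mm; same axes as the rest.
- stop (a point): Middle of the inner face of the aluminium stop plate at the rest's +x end (rest x=75, y=18, z=19 mm). The plate is 8 mm thick, upright, 38 mm high, and spans rest y=-16 to 52 mm. Same axes as the rest.
- foam_disc: loose white foam disc, 68 mm across, 30 mm high; origin at the centre of its underside; to be left alone
- jar: loose small amber jar with a black cap, 52 mm across, 65 mm high; origin at the centre of its underside; to be left alone
- knob_weight: loose brass knobbed weight, 44 mm across, 58 mm high; origin at the centre of its underside; to be left alone
- pin_box: loose closed cardboard pin box, 60 x 90 (own y) x 28 mm high; origin at the centre of its underside; to be left alone
- block: loose cork block 60 x 60 x 25 mm with a pinned beetle on it (about 60 mm high in all); origin at the centre of its underside; to be left alone
- forceps: loose steel forceps lying flat, 16 mm wide, 128 mm long along its own y, 6 mm high; origin at mid-length, underside; to be left alone
Mind the look-alikes: they are no part of the job. What is shaped like the tube but green or purple is not meant.

How it is judged (in metres and radians):
On the way:
1. the tube has rolled about half a turn or more on the bench, before it reaches the rest's groove (angle between tube's own z axis and vertical above 2.6 rad and y of tube in the frame of rest below -0.03 m).
At the end, for the whole second after the job is handed in: The tube lies at rest in the groove: its axis within 3 mm sideways and 3.5 mm in height of the seated place and within 0.06 rad of the groove's line, its end within 5 mm of the stop plate (y of tube in the frame of rest between -0.003 and 0.003 m and z of tube in the frame of rest between 0.0235 and 0.0305 m and x of tube in the frame of rest between 0.015 and 0.0235 m and angle between the x axis of tube and the x axis of rest, either way round below 0.06 rad and linear speed of tube below 0.01 m/s); the robot touches nothing.
It fails at once if the tube is lifted off the bench or the rest, or tipped up on end (height (world z) of tube above 0.043 m or (height (world z) of tube above 0.029 m and y of tube in the frame of rest below -0.085 m) or angle between tube's own x axis and vertical below 1.25 rad or angle between tube's own x axis and vertical above 1.89 rad).
It fails at once if another loose thing is shifted by more than 20 mm (distance of any of foam_disc, jar, knob_weight, pin_box, block, forceps from where it was at the start of the episode above 0.02 m).
It also fails if it takes over 51 s, if anything falls off the work surface, if the arm or the gripper's body presses on something with over 40 N, if the wrist force passes 120 N, or if a joint passes its speed limit or range.

ROBOT

A 6-joint arm with a two-finger parallel gripper is mounted at the origin on the work surface. World frame = base frame: x ahead of the robot, y to its left, z up, the work surface at z = 0. Lengths are in mm, angles in rad, forces in N, time in s.
With the tool pointing down it reaches from about 250 to 775 mm from the base axis. Payload 8.9 kg.
Tool frame: the origin (TCP) lies at the very end of the fingers, on their centre line; the grasp point (between the pads) lies r.grip_depth behind it (r.grip_depth is the distance from the TCP to the grasp point, in mm); z points along the fingers, y is the direction in which the jaws open and shut (so a half turn about z gives the same grasp; the last joint's range is limited). The gripper opens to 85 mm and grips with 20 to 120 N. Pads are 22 mm wide; open, the fingers measure 114 mm over their backs; the gripper's body (76 mm by 85 mm) begins 54 mm behind the grasp point. The pads swing forward as they close: fully open they stand 13 mm farther back than shut.
Start: joints at [-1.332, 0.291, -0.153, 1.127, 0, 1.431], TCP at [193.662, -487.974, 198.505] pointing down, gripper open.
Joint ranges: [-2.52, 2.52], [-0.91, 1.74], [-1.3, 1.37], [-1.96, 2.02], [-1.52, 1.47], [-3.14, 3.14]. Speed limits (rad/s): [2.22, 2.22, 2.79, 3.14, 3.14, 3.14].

INTERFACE

Orientations are given as a unit quaternion [x, y, z, w].
In Python, from bench import readout, vision, r gives the robot as it stands. The module is installed in compiled form; this text tells all that it offers.
- The arm moves only by the tool carry_out, never from a script. Its argument "steps" is one flat list of numbers, 7 for each row, row after row: the finger opening in m, from 0 to 0.0854, then the shift along the tool's x, y, z in m, then the turn, a rotation vector about the tool's x, y, z in degrees. A call has 1 to 12 rows; each row is the pose to reach, as a shift and turn from the pose commanded when the call began, along the tool's axes at that moment; what a row does not reach only later rows make up. A row lasts 1/8 s, in which the tool goes at most 62.5 mm and 10.7 degrees, less where a joint would pass 70% of its speed; a pose out of reach is approached as far as the arm can. A call with a gripper value outside its range is refused whole. The fingers move at their own pace and stop on an object; the grip force is fixed at half the most. Time passes only in rows, so rows that repeat a pose let the fingers close. It gives the time, the measured TCP pose, the force and the opening at its end, in the units of the state.
- readout.get_obs(): the state, without advancing time (a new reading comes with each control period).
- vision.snapshot(name): name is "scene" or "top" or "wrist"; returns a dict with "frame" (420x560x3 uint8, blue, green, red), "range_z" (420x560 float32, mm along the optical axis (not along the pixel's ray), 0 where there is no reading), "vfov" (degrees; the focal length in pixels is half the picture's height over the tangent of half this angle, whatever the lens; pixels are square), "cx", "cy" (the principal point, pixels), "xyz" and "attitude" of the camera in the world. Camera axes: x right, y up, looking along -z (the intrinsics and any distortion apply to the point x, -y, -z); pixel columns grow to the right and rows downward; lengths in mm; the calibration is good to about 2 mm. A picture is of the moment at which its call begins.
- r.close_job(): hands the job in, once; it reports no verdict.
Trained networks look in the newest picture that a camera, given by its name, has taken for a name from the list of things; names that differ only in an ending like _2 or _b are one class to them, and where a whole thing is asked for, a point or a joint stands for the part that bears it (a point fixed in the world has none). Each returns a list of dicts, best first, with "score" (0 to 1); they miss things now and then, are a little off and sometimes report something else, mostly with a low value. They report only what shows in the picture. A call takes as long as a camera call. They do not tell look-alikes from the thing itself.
- vision.find_in(camera, name): "point" ([x, y, z] in mm, in world coordinates, good to about 4 mm: the middle of the surface that is visible of it).
- vision.tip_of(camera, name): "point" ([x, y, z] in mm, in world coordinates, good to about 4 mm: a listed point, or the origin of a listed thing).
The state is a dict: "t": time; "joint_positions": joint angles; "qd": joint speeds; "effort": joint torques, N m; "ee_pos": TCP position; "ee_rot": TCP orientation; "force": force on the tool from outside, world axes, zero at the start; "wrist_torque": the same for the moment, N m; "gripper_width": finger opening in mm.
Only numpy, scipy, OpenCV 4.12 (cv2) and the standard library are available. Lean on these libraries where they do the work, as an engineer would, in place of code of your own. Each camera call takes 0.05 s, during which the arm holds its last target.

## Working session

There is one attempt and no reset: what is moved stays moved. The work goes in short steps, Python scripts to look and compute and a tool call to move; the robot and the scene stay as the last step left them, time stands still between calls to the robot, and variables do not carry over. Pictures are saved under pics/ and viewed, and the job is handed in when it is done.

Besides the shell and the picture viewer there is one more tool, called by a JSON object that holds its "name" and its "arguments". carry_out: Moves the arm, as the interface text tells. Its arguments: {"type":"object","properties":{"steps":{"type":"array","items":{"type":"number"}}},"required":["steps"]}

```bash
mkdir -p pics
python3 - <<'E'
from bench import readout, vision, r
import cv2
o=readout.get_obs(); print(o, r.grip_depth)
for n in ["top","scene"]:
    s=vision.snapshot(n); cv2.imwrite(f"pics/{n}0.png",s["frame"]); print(n,s["vfov"],s["cx"],s["cy"],s["xyz"],s["attitude"])
    for k in ["tube","rest","seat","stop","foam_disc","jar","knob_weight","pin_box","block","forceps"]:
        for f in (vision.find_in,vision.tip_of):
            try: print(k,f.__name__,[( [round(float(v)) for v in d["point"]],round(float(d["score"]),2)) for d in f(n,k)])
            except Exception as e: print(k,f.__name__,e)
E
```

```text
{'t': 0.0, 'joint_positions': array([-1.33232261e+00,  2.91288928e-01, -1.54098340e-01,  1.12667826e+00,
       -1.12097078e-05,  1.43147966e+00]), 'qd': array([-6.50082528e-04, -9.02258525e-05,  2.19888647e-04,  8.80344398e-04,
       -1.41152822e-03,  5.75544417e-04]), 'effort': array([-2.09362392e-03, -5.37134278e+01,  3.31382382e+01,  1.55993085e-02,
       -3.81324180e-04, -1.37453048e-05]), 'ee_pos': array([ 193.53826491, -487.53345291,  197.93826945]), 'ee_rot': array([ 9.82212089e-01,  1.87773823e-01, -3.70475657e-05, -6.33541572e-04]), 'force': array([ 0.12937289, -0.14040967,  0.2764938 ]), 'wrist_torque': array([-0.03233072,  0.0315085 ,  0.00250541]), 'gripper_width': 85.57670954969072} 18.700000000000003
top 50.33071440858969 275.5947124871931 204.07565257585895 [533.12666316  25.96199019 939.28718039] [ 0.01845633 -0.00823514 -0.70256957  0.71132802]
tube call [([499, -253, 41], 0.97), ([591, -73, 34], 0.79), ([405, 60, 38], 0.58), ([550, 188, 15], 0.28)]
tube call [([401, 60, 23], 0.75), ([594, -77, 19], 0.73), ([500, -260, 23], 0.62)]
rest call [([552, 186, 12], 0.98)
[... 974 characters left out ...]
call [([561, 184, 12], 0.71)]
rest call [([550, 179, -2], 0.75)]
seat call [([557, 185, 14], 0.61)]
seat call [([571, 182, 24], 0.6)]
stop call [([562, 185, 16], 0.83)]
stop call [([629, 206, 22], 0.69)]
foam_disc call [([698, 251, 34], 0.85)]
foam_disc call [([692, 250, 4], 0.82), ([734, -128, 0], 0.45)]
jar call [([735, 54, 62], 0.7)]
jar call [([722, 54, -2], 0.79)]
knob_weight call [([540, 306, 34], 0.81)]
knob_weight call [([530, 307, 6], 0.71)]
pin_box call [([742, -128, 30], 0.93)]
pin_box call [([734, -130, 1], 0.69), ([591, -79, 20], 0.48)]
block call [([394, 303, 29], 0.63)]
block call [([374, 307, 1], 0.77)]
forceps call [([415, -94, 10], 0.75)]
forceps call [([417, -90, 2], 0.7)]
```

View pics/top0.png

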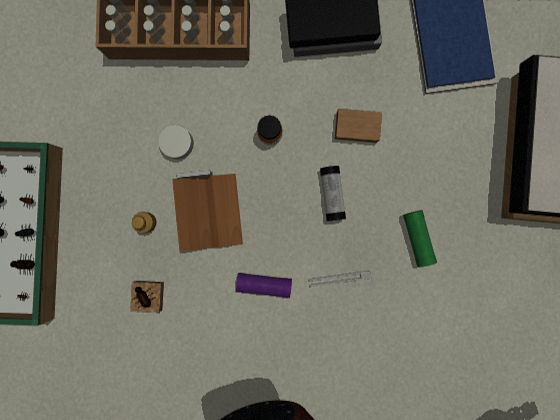

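View pics/scene0.png

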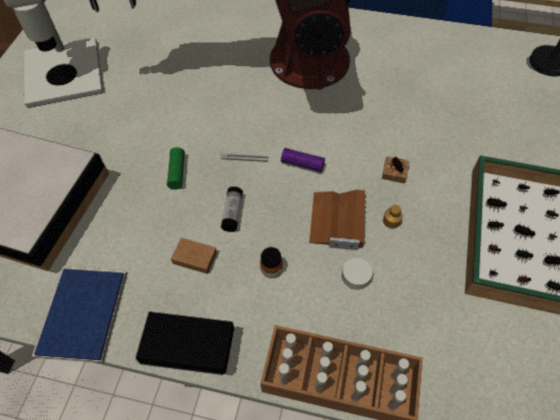

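Top view: three tube-like things: clear tube with black caps at (333,193), green cylinder at (420,238), purple cylinder at (264,285). By the description, the clear one is meant. The rest is at (208,212), with its stop plate at (194,174) and its ramp to the right, facing the tube.

```bash
cat > h.py <<'E'
import numpy as np, cv2
from scipy.spatial.transform import Rotation as R
from bench import readout, vision, r
def cloud(s):
    f=210/np.tan(np.radians(s["vfov"]/2)); z=s["range_z"]
    v,u=np.mgrid[0:420,0:560]
    c=np.stack([(u-s["cx"])/f*z,-(v-s["cy"])/f*z,-z],-1)
    w=c@R.from_quat(s["attitude"]).as_matrix().T+np.array(s["xyz"])
    w[z==0]=np.nan
    return w
def px(s,p):
    f=210/np.tan(np.radians(s["vfov"]/2))
    c=R.from_quat(s["attitude"]).as_matrix().T@(np.array(p,float)-s["xyz"])
    return s["cx"]+f*c[0]/-c[2], s["cy"]-f*c[1]/-c[2]
E
python3 - <<'E'
from h import *
s=vision.snapshot("top"); w=cloud(s); fr=s["frame"]
cv2.imwrite("pics/crop1.png",cv2.resize(fr[150:240,290:380],None,fx=6,fy=6,interpolation=cv2.INTER_CUBIC))
cv2.imwrite("pics/crop2.png",cv2.resize(fr[160:260,160:260],None,fx=6,fy=6,interpolation=cv2.INTER_CUBIC))
def show(y0,y1,x0,x1,lo):
    m=np.zeros((420,560),bool); m[y0:y1,x0:x1]=1
    m&=w[...,2]>lo; p=w[m]; return p
print("table z",np.nanmedian(w[200:230,370:390,2]),np.nanmedian(w[260:280,180:200,2]))
p=show(155,230,305,362,12)
a,b=p[:,:2],None
c=np.median(p,0); U,S,V=np.linalg.svd(p[:,:2]-p[:,:2].mean(0),full_matrices=False)
rect=cv2.minAreaRect(p[:,:2].astype(np.float32)); print("tube",len(p),p.mean(0),np.nanmax(p[:,2]),V[0],np.degrees(np.arctan2(V[0][1],V[0][0])),rect)
p=show(165,260,165,250,3); print(len(p))
rect=cv2.minAreaRect(p[:,:2].astype(np.float32)); print("rest",rect)
# ridge
p=show(165,260,165,250,1.5)
np.save("rest.npy",p)
print(s["cx"],px(s,[552,181,5]))
E
```

```text
table z 0.8258767501140483 1.1711760139799026
tube 1035 [590.32152949 -75.24583653  36.20182245] 44.244338630278094 [-0.99062315 -0.13662277] -172.14753243045882 ((590.7539672851562, -76.79586029052734), (109.81646728515625, 39.74095916748047), 7.800951957702637)
4879
rest ((550.5120849609375, 183.86349487304688), (197.5858917236328, 177.63528442382812), 0.7985197901725769)
275.5947124871931 (np.float64(208.06622018566713), np.float64(211.0470486407846))
```

```bash
cat > fit.py <<'E'
from h import *
from scipy.optimize import minimize, least_squares
def fit_rest(w):
    m=np.zeros((420,560),bool); m[155:270,155:262]=1; m&=np.isfinite(w[...,2]); p=w[m]
    p=p[(abs(p[:,0]-550)<130)&(abs(p[:,1]-182)<110)]
    def prof(y): return np.interp(y,[-64,-15.6,0,42,64,64.5],[0,13,4,28,28,0],left=0,right=0)
    def model(q):
        c,sn=np.cos(q[2]),np.sin(q[2]); d=p[:,:2]-q[:2]; x=d@[c,sn]; y=d@[-sn,c]
        z=np.where(abs(x)<75,prof(y),0); z=np.where((x>=75)&(x<83)&(y>-16)&(y<52),38,z); z=np.where((x>=83),0,z)
        return z
    cost=lambda q: np.minimum(abs(p[:,2]-q[3]-model(q)),6).sum()
    best=None
    for th in (-.1,0,.06,.12,.2):
        rr=minimize(cost,[552,181,th,1],method="Nelder-Mead",options=dict(initial_simplex=np.array([[552,181,th,1],[560,181,th,1],[552,189,th,1],[552,181,th+.08,1],[552,181,th,2]]),xatol=.01,fatol=.01,maxiter=2000))
        if best is None or rr.fun<best.fun: best=rr
    return best.x,best.fun/len(p)
E
python3 - <<'E'
from fit import *
for n in ["top"]:
    s=vision.snapshot(n); w=cloud(s); q,c=fit_rest(w); print(q,c)
E
```

```text
[5.50093614e+02 1.80753455e+02 1.19867168e-01 1.04250282e+00] 1.3754750892249474
```

View pics/crop1.png

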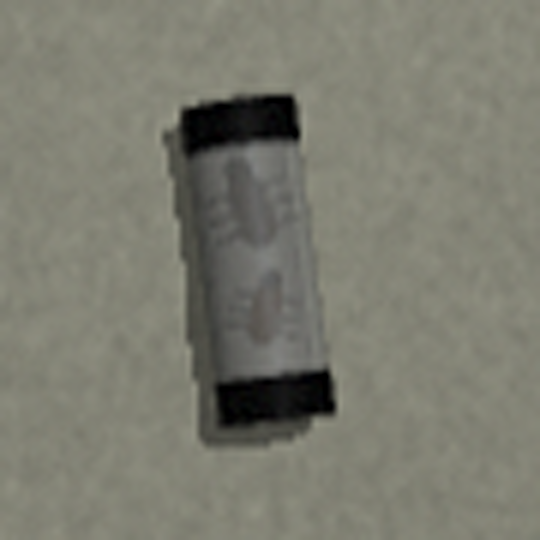

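View pics/crop2.png

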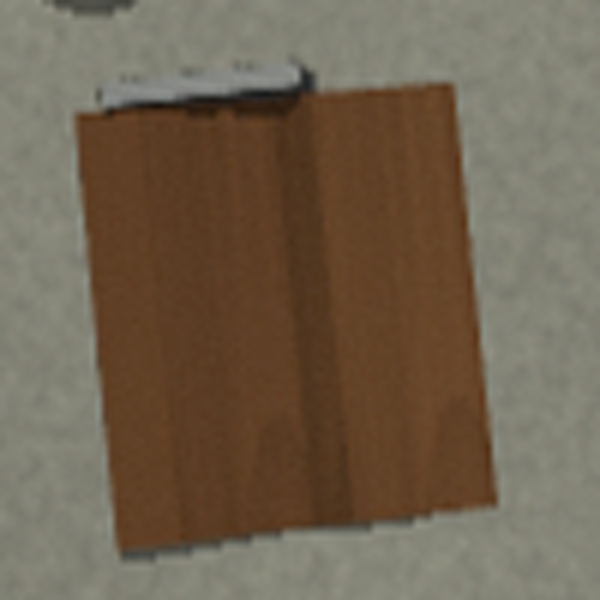

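The crop confirms the clear tube with black caps and two beetles. Its middle is at about (591,-76.5). The rest is at (550,181) with yaw 0.12. The networks agree to about 3 mm. I'll move behind the tube, turned so that the jaws open along the groove's line.

{"name": "carry_out", "arguments": {"steps": [0.06,0.508,-0.187,0.1,0,0,-75.2,0.06,0.508,-0.187,0.1,0,0,-75.2,0.06,0.508,-0.187,0.1,0,0,-75.2,0.06,0.508,-0.187,0.1,0,0,-75.2,0.06,0.508,-0.187,0.1,0,0,-75.2,0.06,0.508,-0.187,0.1,0,0,-75.2,0.06,0.508,-0.187,0.1,0,0,-75.2,0.06,0.508,-0.187,0.1,0,0,-75.2,0.06,0.508,-0.187,0.1,0,0,-75.2,0.06,0.508,-0.187,0.1,0,0,-75.2,0.06,0.508,-0.187,0.1,0,0,-75.2,0.06,0.508,-0.187,0.1,0,0,-75.2]}}

```text
t: 3.7
ee_pos: [596.3, -127.7, 98.9]
ee_rot: [0.664, 0.748, -0.0, 0.0]
force: [0.2, 0.0, 0.3]
gripper_width: 60.3
```

{"name": "carry_out", "arguments": {"steps": [0.06,0,0,0.05,0,0,0,0.06,0,0,0.085,0,0,0,0.06,0,0,0.09,0,0,0,0.06,0,0,0.091,0,0,0]}}

```text
t: 4.2
ee_pos: [597.2, -127.6, 8.6]
ee_rot: [0.664, 0.748, 0.0, 0.0]
force: [-0.3, 0.4, 0.2]
gripper_width: 59.7
```

Run:
```python
from fit import *
print(readout.get_obs()["ee_pos"],readout.get_obs()["force"])
for n in ["wrist","scene","top"]:
    s=vision.snapshot(n); fr=s["frame"]
    if n=="scene": fr=cv2.resize(fr[150:290,150:400],None,fx=3,fy=3,interpolation=cv2.INTER_CUBIC)
    if n=="top": fr=cv2.resize(fr[130:270,250:450],None,fx=3,fy=3,interpolation=cv2.INTER_CUBIC)
    cv2.imwrite(f"pics/{n}1.png",fr)
```

```text
[ 597.22206845 -127.55636406    8.57765594] [-0.32613959  0.37316316  0.1534279 ]
```

View pics/wrist1.png

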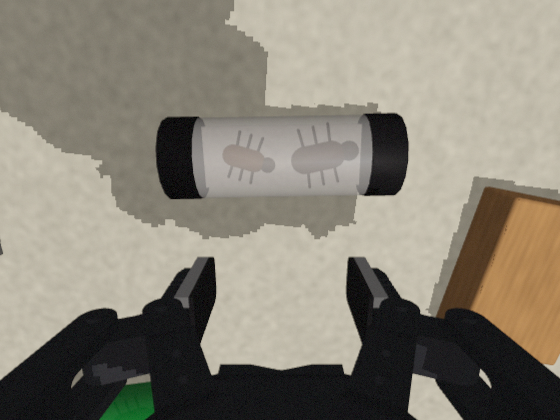

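View pics/top1.png

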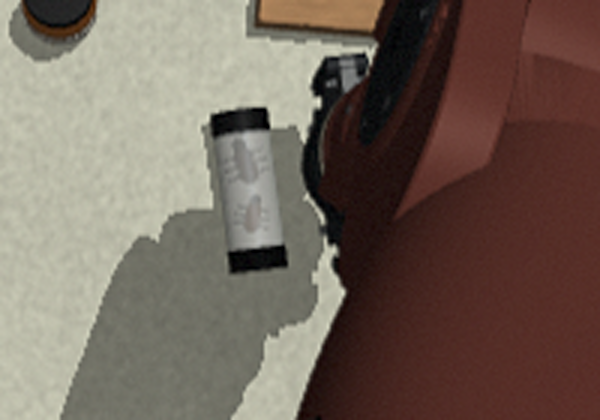

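View pics/scene1.png

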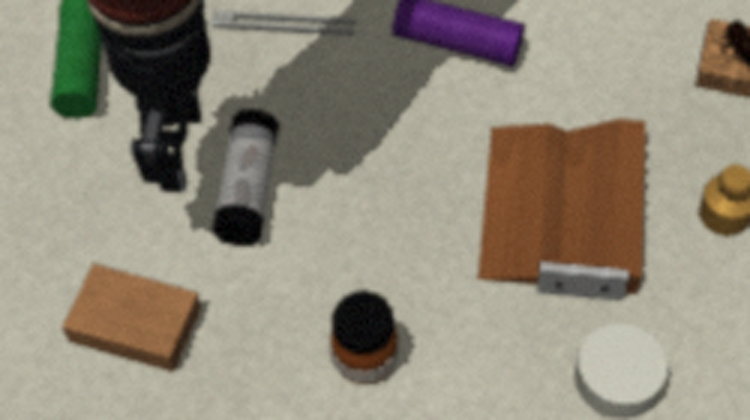

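{"name": "carry_out", "arguments": {"steps": [0.06,0.01,0,0.003,0,0,0,0.06,0.017,0,0.003,0,0,0,0.06,0.023,0,0.003,0,0,0,0.06,0.03,0,0.003,0,0,0,0.06,0.038,0,0.003,0,0,0,0.06,0.046,0,0.003,0,0,0,0.06,0.054,0,0.003,0,0,0,0.06,0.062,0,0.003,0,0,0,0.06,0.07,0,0.003,0,0,0,0.06,0.077,0,0.003,0,0,0,0.06,0.082,0,0.003,0,0,0,0.06,0.085,0,0.003,0,0,0]}}

```text
t: 5.85
ee_pos: [586.7, -42.1, 4.5]
ee_rot: [0.664, 0.748, -0.0, 0.0]
force: [0.1, -0.0, 0.1]
gripper_width: 60.1
```

Run:
```python
from fit import *
print(readout.get_obs()["ee_pos"],readout.get_obs()["force"])
for n in ["wrist","top"]:
    s=vision.snapshot(n); fr=s["frame"]
    if n=="top":
        fr=cv2.resize(fr[130:270,170:370],None,fx=3,fy=3,interpolation=cv2.INTER_CUBIC)
    cv2.imwrite(f"pics/{n}2.png",fr)
    print(n,[(d["point"],d["score"]) for d in vision.tip_of(n,"tube")])
```

```text
[586.73913501 -42.11127686   4.54085886] [ 0.10977237 -0.02678999  0.1206573 ]
wrist [([594.2, -78.6, 17.3], 0.66)]
top [([405.9, 58.3, 17.6], 0.8), ([501.5, -256.1, 21.6], 0.78)]
```

View pics/wrist2.png

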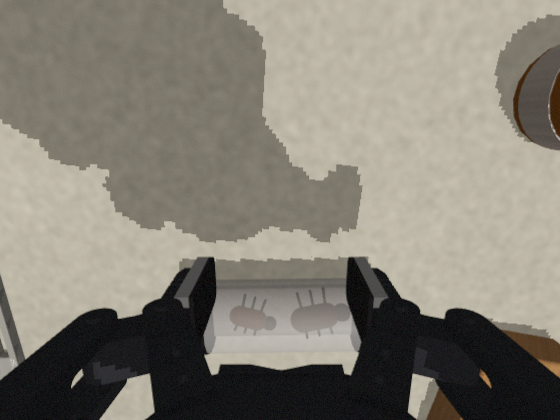

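View pics/top2.png

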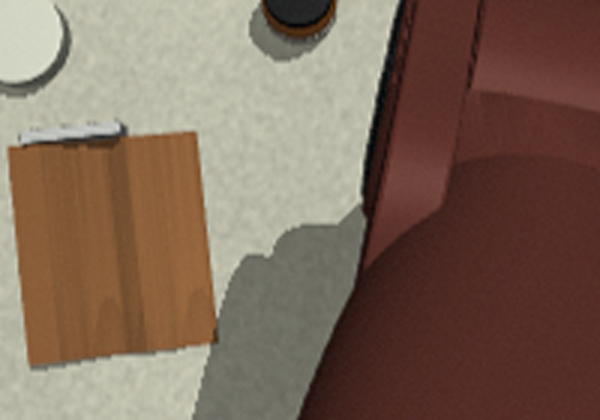

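The wrist view suggests the tube, near (282,315), did not move ahead of the fingers. I'll check that before going on.

Run:
```python
from fit import *
s=vision.snapshot("wrist"); w=cloud(s); print(s["xyz"],s["attitude"],s["vfov"],s["cx"],s["cy"])
for v,u in [(280,282),(300,282),(315,282),(330,282),(350,282),(250,282),(270,200),(290,190),(265,360),(300,370),(320,180),(285,205)]: print(v,u,w[v,u].round(1))
print("TCP px",px(s,readout.get_obs()["ee_pos"]))
s=vision.snapshot("scene"); fr=s["frame"]
w=cloud(s)
fr=cv2.resize(fr[130:280,150:350],None,fx=4,fy=4,interpolation=cv2.INTER_CUBIC)
cv2.imwrite(f"pics/scene2.png",fr)
```

```text
[578.29481129  28.21290085 180.01988075] [-0.14169355 -0.00824535  0.05922189  0.98810309] 64.6904644376972 280.6925436820089 209.8803633995485
280 282 [589.3 -58.3  17.7]
300 282 [589.8 -62.3  31.3]
315 282 [590.4 -67.5  36.6]
330 282 [591.2 -74.2  39.1]
350 282 [593.  -88.8  35.6]
250 282 [ 5.882e+02 -4.850e+01 -3.000e-01]
270 200 [553.4 -35.6  59.4]
290 190 [553.4 -35.7  74.8]
265 360 [617.7 -27.5  55.7]
300 370 [616.2 -29.6  79.1]
320 180 [556. -33.  96.]
285 205 [556.3 -40.2  62.6]
TCP px (np.float64(280.7366913589028), np.float64(243.467720998432))
```

View pics/scene2.png

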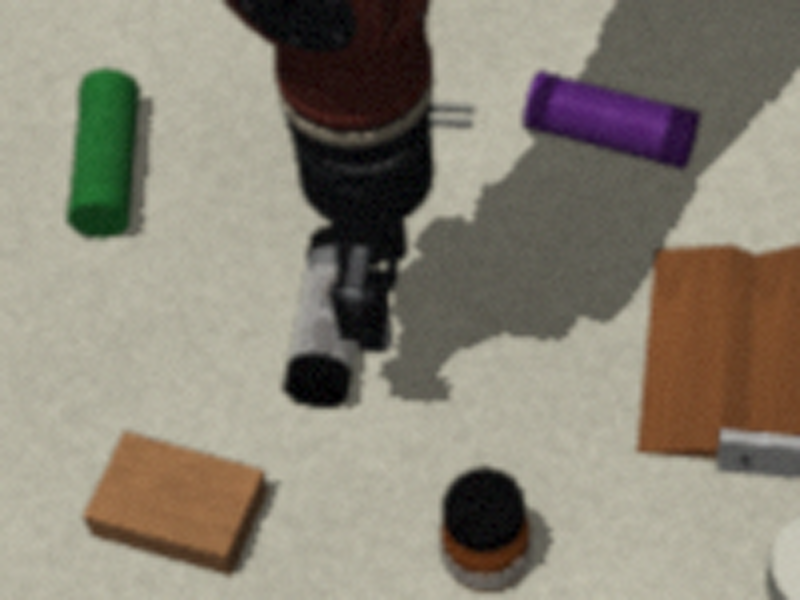

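Run:
```python
from fit import *
s=vision.snapshot("scene"); w=cloud(s)
for (X,Y) in [(375,345),(375,340),(360,340),(345,330),(370,320),(385,335),(350,300),(355,260),(320,385),(322,350),(310,290)]:
    u,v=150+X/4,130+Y/4; print((X,Y),w[int(round(v)),int(round(u))].round(1))
s=vision.snapshot("wrist"); w=cloud(s)
for u in (185,195,205,212,350,360,370,380):
    col=w[:,u]; 
    for v in range(240,300,6): print(u,v,col[v].round(0),s["range_z"][v,u].round(0),end=" | ")
    print()
```

```text
(375, 345) [628.7 -32.5  58.2]
(375, 340) [629.3 -31.9  63.7]
(360, 340) [629.4 -41.9  60.4]
(345, 330) [645.9 -43.8  97.8]
(370, 320) [649.4 -27.2 117.2]
(385, 335) [619.3 -30.5  53.2]
(350, 300) [651.6 -34.1 138.5]
(355, 260) [630.  -37.3 145.6]
(320, 385) [644.  -65.5  25.2]
(322, 350) [628.5 -69.   36.1]
(310, 290) [587.8 -85.4  40.4]
185 240 [532. -48.   2.] 191.0 | 185 246 [532. -53.   0.] 194.0 | 185 252 [532. -57.  -0.] 195.0 | 185 258 [532. -60.   1.] 195.0 | 185 264 [532. -64.   1.] 196.0 | 185 270 [546. -40.  52.] 140.0 | 185 276 [547. -40.  58.] 135.0 | 185 282 [550. -36.  69.] 123.0 | 185 288 [551. -36.  74.] 119.0 | 185 294 [553. -36.  78.] 115.0 | 
195 240 [537. -48.   1.] 192.0 | 195 246 [537. -52.   0.] 194.0 | 195 252 [538. -56.   0.] 195.0 | 195 258 [538. -59.   1.] 195.0 | 195 264 [550. -36.  54.] 138.0 | 195 270 [551. -36.  60.] 133.0 | 195 276 [553. -35.  66.] 127.0 | 195 282 [554. -35.  70.] 123.0 | 195 288 [555. -35.  74.] 119.0 | 195 294 [556. -36.  77.] 116.0 | 
205 240 [543. -47.   0.] 192.0 | 205 246 [543. -51.   0.] 193.0 | 205 252 [544. -55.   1.] 194.0 
[... 1182 characters left out ...]
.] 124.0 | 360 294 [nan nan nan] 0.0 | 
370 240 [638. -36.  -0.] 193.0 | 370 246 [639. -40.   0.] 193.0 | 370 252 [640. -44.  -0.] 195.0 | 370 258 [640. -47.  -0.] 196.0 | 370 264 [641. -51.   0.] 197.0 | 370 270 [621. -27.  60.] 132.0 | 370 276 [619. -27.  65.] 127.0 | 370 282 [618. -28.  69.] 124.0 | 370 288 [617. -28.  74.] 118.0 | 370 294 [616. -28.  78.] 114.0 | 
380 240 [644. -35.   1.] 192.0 | 380 246 [644. -39.   1.] 193.0 | 380 252 [645. -43.   0.] 195.0 | 380 258 [646. -46.   1.] 195.0 | 380 264 [647. -50.   1.] 196.0 | 380 270 [628. -31.  52.] 141.0 | 380 276 [626. -30.  58.] 135.0 | 380 282 [625. -31.  62.] 131.0 | 380 288 [620. -27.  75.] 118.0 | 380 294 [619. -27.  79.] 114.0 |
```

The two cameras agree: the fingertips are at z≈46 while the reported TCP is at z=4.5. The fingers passed clear over the tube, touching nothing and moving nothing. I will trust the cameras for height, back off, and lower in stages, watching force and depth.

{"name": "carry_out", "arguments": {"steps": [0.06,0,0,-0.02,0,0,0,0.06,-0.03,0,-0.03,0,0,0,0.06,-0.085,0,-0.03,0,0,0,0.06,-0.09,0,-0.03,0,0,0,0.06,-0.09,0,-0.01,0,0,0,0.06,-0.09,0,0.01,0,0,0,0.06,-0.09,0,0.02,0,0,0,0.06,-0.09,0,0.02,0,0,0]}}

```text
t: 7.25
ee_pos: [596.8, -131.2, -16.1]
ee_rot: [0.664, 0.748, -0.0, -0.001]
force: [-0.3, -0.2, 0.0]
gripper_width: 60.1
```

```bash
cat > tip.py <<'E'
from fit import *
def tips(name=None):
    s=vision.snapshot("wrist"); w=cloud(s); o=readout.get_obs()
    a=R.from_quat(o["ee_rot"]).as_matrix(); d=(w-o["ee_pos"])@a
    for sg in (-1,1):
        m=np.isfinite(d[...,0])&(abs(sg*d[...,1]-36)<14)&(abs(d[...,0])<20)&(w[...,2]>6)
        m[:200]=0
        p=w[m]; k=np.argsort(p[:,2])[:30]; print("tip",sg,len(p),np.median(p[k],0).round(1),p[:,2].min().round(1))
    print(o["t"],o["ee_pos"].round(1),o["force"].round(2))
    if name: cv2.imwrite(f"pics/{name}.png",s["frame"])
E
python3 -c "
from tip import *
tips('wrist3')
s=vision.snapshot('scene'); fr=cv2.resize(s['frame'][130:280,130:330],None,fx=4,fy=4,interpolation=cv2.INTER_CUBIC)
cv2.imwrite('pics/scene3.png',fr)"
```

```text
tip -1 8342 [ 566.8 -134.    23. ] 21.3
tip 1 8636 [ 626.5 -127.    23.3] 21.6
7.3 [ 597.4 -131.5  -15.4] [-1.21 -0.2   0.65]
```

View pics/scene3.png

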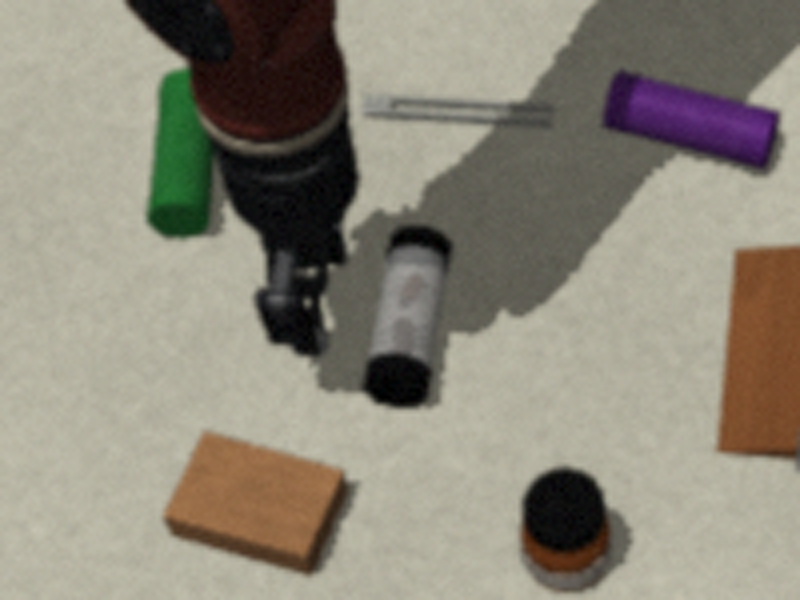

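View pics/wrist3.png

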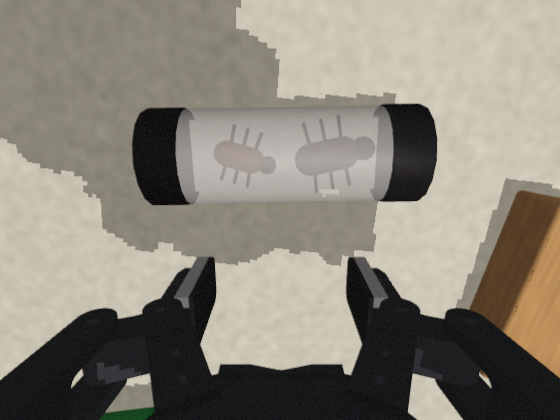

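{"name": "carry_out", "arguments": {"steps": [0.06,0,0,0.007,0,0,0,0.06,0.006,0,0.01,0,0,0,0.06,0.013,0,0.01,0,0,0,0.06,0.02,0,0.01,0,0,0,0.06,0.026,0,0.01,0,0,0,0.06,0.032,0,0.01,0,0,0,0.06,0.039,0,0.01,0,0,0,0.06,0.046,0,0.01,0,0,0,0.06,0.053,0,0.01,0,0,0,0.06,0.059,0,0.01,0,0,0,0.06,0.063,0,0.01,0,0,0,0.06,0.065,0,0.01,0,0,0]}}

```text
t: 8.85
ee_pos: [589.7, -67.0, -25.5]
ee_rot: [0.664, 0.748, -0.0, -0.0]
force: [-0.2, -0.1, 0.1]
gripper_width: 59.8
```

```bash
python3 -c "
from tip import *
tips('wrist4')
print(vision.tip_of('wrist','tube'))"
```

```text
tip -1 8724 [559.8 -71.5  13.3] 11.4
tip 1 8704 [619.4 -63.6  13.2] 11.6
8.9 [589.7 -66.8 -25.5] [-0.26  0.56  0.36]
[{'point': [585.0, -33.2, 18.0], 'score': 0.66}]
```

View pics/wrist4.png

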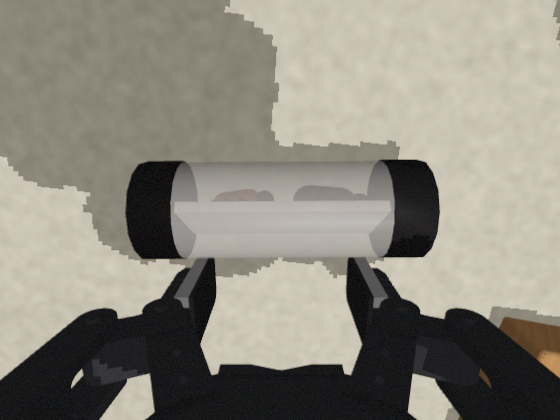

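The tube, now at (283,209) in the wrist view, rolls ahead of both fingers. It is square to them, and the card has turned. I'll keep pushing.

{"name": "carry_out", "arguments": {"steps": [0.06,0.006,0,0,0,0,0,0.06,0.014,0,0,0,0,0,0.06,0.024,0,0,0,0,0,0.06,0.034,0,0,0,0,0,0.06,0.044,0,0,0,0,0,0.06,0.054,0,0,0,0,0,0.06,0.064,0,0,0,0,0,0.06,0.074,0,0,0,0,0,0.06,0.084,0,0,0,0,0,0.06,0.093,0,0,0,0,0,0.06,0.1,0,0,0,0,0,0.06,0.104,0,0,0,0,0]}}

```text
t: 10.45
ee_pos: [577.2, 36.5, -25.5]
ee_rot: [0.664, 0.748, -0.0, -0.0]
force: [0.2, -0.2, -0.4]
gripper_width: 59.8
```

```bash
python3 -c "
from tip import *
tips('wrist5')
print(vision.tip_of('wrist','tube'))"
```

```text
tip -1 8611 [547.2  33.2  13.8] 12.0
tip 1 8662 [606.8  41.7  13.5] 12.0
10.5 [577.2  36.8 -25.5] [-0.08 -0.01  0.  ]
[{'point': [574.2, 70.2, 19.9], 'score': 0.73}]
```

View pics/wrist5.png

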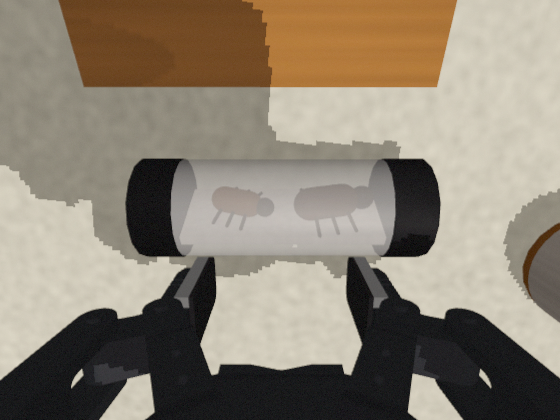

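{"name": "carry_out", "arguments": {"steps": [0.06,0.008,0,0,0,0,0,0.06,0.017,0,0,0,0,0,0.06,0.026,0,0,0,0,0,0.06,0.035,0,-0.001,0,0,0,0.06,0.044,0,-0.002,0,0,0,0.06,0.053,0,-0.003,0,0,0,0.06,0.062,0,-0.004,0,0,0,0.06,0.071,0,-0.006,0,0,0,0.06,0.078,0,-0.008,0,0,0,0.06,0.084,0,-0.009,0,0,0,0.06,0.088,0,-0.01,0,0,0,0.06,0.09,0,-0.01,0,0,0]}}

```text
t: 12.05
ee_pos: [566.6, 125.6, -15.5]
ee_rot: [0.664, 0.748, 0.0, 0.0]
force: [-0.4, -1.4, 0.4]
gripper_width: 60.2
```

```bash
python3 -c "
from tip import *
tips('wrist6')
print(vision.tip_of('wrist','tube'))"
```

```text
tip -1 8846 [536.8 120.6  23.9] 22.2
tip 1 8860 [596.3 128.3  23.7] 22.4
12.1 [566.5 125.7 -15.5] [-0.1  -1.28 -0.09]
[{'point': [564.5, 157.0, 27.3], 'score': 0.69}]
```

View pics/wrist6.png

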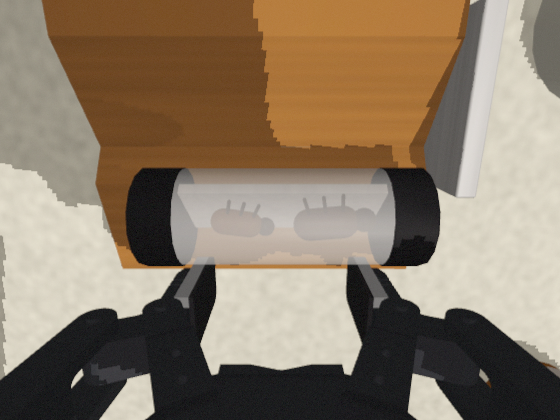

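```bash
python3 -c "
from tip import *
s=vision.snapshot('wrist'); im=s['frame'].copy()
c,n=np.cos(.12),np.sin(.12)
W=lambda x,y,z:[550.1+c*x-n*y,180.8+n*x+c*y,z]
for p in [(75,-16,38),(75,52,38),(75,-16,13),(-75,0,4),(75,0,4),(-75,-15.6,13),(-75,-64,0),(75,-64,0),(-75,42,28)]:
    q=px(s,W(*p)); print(p,q); cv2.circle(im,tuple(int(round(v)) for v in q),3,(0,0,255),-1)
for p in [(66.4,-25.4,51),(-43.6,-25.4,51)]:
    q=px(s,W(*p)); print(p,q); cv2.circle(im,tuple(int(round(v)) for v in q),3,(0,255,0),-1)
cv2.imwrite('pics/w7.png',im)
"
```

```text
(75, -16, 38) (np.float64(453.34614536186587), np.float64(196.5981704291325))
(75, 52, 38) (np.float64(484.2638350581343), np.float64(-9.069190451430188))
(75, -16, 13) (np.float64(425.6801993232733), np.float64(183.17213938350565))
(-75, 0, 4) (np.float64(98.25788703363582), np.float64(145.33348597556392))
(75, 0, 4) (np.float64(421.7753528765187), np.float64(145.30923733560806))
(-75, -15.6, 13) (np.float64(93.05133345172658), np.float64(182.29958977531973))
(-75, -64, 0) (np.float64(120.92831444515008), np.float64(267.232365255749))
(75, -64, 0) (np.float64(404.27154144341364), np.float64(267.2825934474886))
(-75, 42, 28) (np.float64(44.800317456652124), np.float64(32.85428307059783))
(66.4, -25.4, 51) (np.float64(443.3520193115546), np.float64(231.77796580959887))
(-43.6, -25.4, 51) (np.float64(128.22321529913611), np.float64(231.74524211866992))
```

View pics/w7.png

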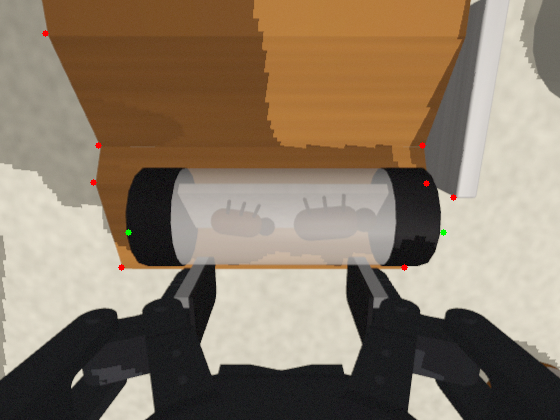

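The projected rest corners land on the picture, so the pose is good. The tube is square to the rest, with about 8 mm to spare from the stop plate. Now over the lip, slowly.

{"name": "carry_out", "arguments": {"steps": [0.06,0.004,0,-0.001,0,0,0,0.06,0.008,0,-0.002,0,0,0,0.06,0.011,0,-0.003,0,0,0,0.06,0.014,0,-0.003,0,0,0,0.06,0.017,0,-0.003,0,0,0,0.06,0.02,0,-0.003,0,0,0,0.06,0.02,0,-0.003,0,0,0,0.06,0.02,0,-0.003,0,0,0]}}

```text
t: 13.2
ee_pos: [564.2, 145.2, -12.5]
ee_rot: [0.664, 0.748, -0.0, -0.0]
force: [-0.3, 0.3, 1.4]
gripper_width: 60.1
```

```bash
python3 -c "
from tip import *
tips('wrist8')
print(vision.tip_of('wrist','tube'))"
```

```text
tip -1 9432 [537.4 136.2   6.1] 6.0
tip 1 9490 [594.1 143.4   6.1] 6.0
13.25 [564.2 145.2 -12.5] [-0.83  0.03 -0.14]
[{'point': [560.3, 179.6, 22.7], 'score': 0.74}]
```

View pics/wrist8.png

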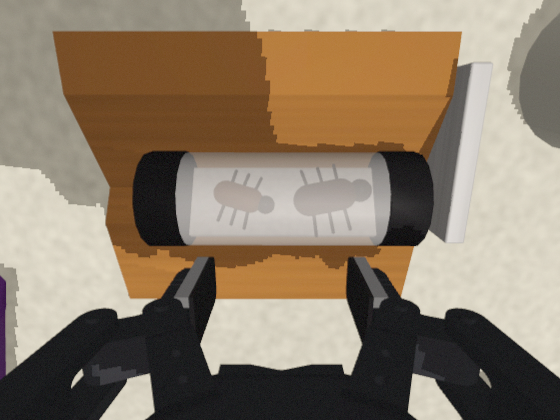

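The tube sits in the groove at (283,198) in the wrist view, with rest coordinates of about x=10, y=0, and the fingers are clear of it. I'll lift, close the fingers and move to the open end.

{"name": "carry_out", "arguments": {"steps": [0.06,-0.004,0,-0.03,0,0,0,0.06,-0.004,0,-0.07,0,0,0,0,0,-0.03,-0.07,0,0,0,0,0.037,-0.085,-0.07,0,0,0,0,0.037,-0.095,-0.07,0,0,0,0,0.037,-0.095,-0.07,0,0,0,0,0.037,-0.095,-0.07,0,0,0,0,0.037,-0.095,-0.07,0,0,0]}}

```text
t: 14.3
ee_pos: [466.7, 170.4, 57.5]
ee_rot: [0.664, 0.748, 0.0, 0.0]
force: [0.5, 0.4, -0.4]
gripper_width: -0.1
```

Run:
```python
from tip import *
s=vision.snapshot('wrist'); w=cloud(s); o=readout.get_obs(); print(o["t"],o["ee_pos"],o["gripper_width"],o["force"])
c,n=np.cos(.12),np.sin(.12)
def toR(p): d=np.asarray(p)[...,:2]-[550.1,180.8]; return np.stack([d@[c,n],d@[-n,c],np.asarray(p)[...,2]],-1)
print("tcp rest",toR(o["ee_pos"]))
q=toR(w)
for v in range(240,300,5): print(v,[q[v,u].round(0).tolist() for u in (262,275,288,300)])
print([toR(d["point"]) for d in vision.tip_of('wrist','tube')])
cv2.imwrite("pics/wrist9.png",s["frame"])
s=vision.snapshot('top'); w=cloud(s); 
cv2.imwrite("pics/top9.png",cv2.resize(s["frame"][130:270,150:350],None,fx=4,fy=4,interpolation=cv2.INTER_CUBIC))
```

```text
14.35 [466.42804528 170.36252993  57.39127936] 0.018600328132950275 [-0.82604839 -0.06857487  0.48891921]
tcp rest [-84.3197318   -0.34585603  57.39127936]
240 [[-98.0, -21.0, 0.0], [-88.0, -21.0, 0.0], [-79.0, -21.0, -0.0], [-70.0, -16.0, 13.0]]
245 [[-98.0, -25.0, -0.0], [-88.0, -25.0, 0.0], [-79.0, -25.0, -1.0], [-70.0, -20.0, 12.0]]
250 [[-98.0, -29.0, 1.0], [-88.0, -29.0, 0.0], [-79.0, -29.0, -0.0], [-70.0, -25.0, 11.0]]
255 [[-98.0, -34.0, -1.0], [-87.0, 11.0, 98.0], [-81.0, 11.0, 99.0], [-70.0, -29.0, 9.0]]
260 [[-98.0, -37.0, 1.0], [-87.0, 11.0, 104.0], [-81.0, 11.0, 104.0], [-70.0, -33.0, 9.0]]
265 [[-92.0, 7.0, 100.0], [-86.0, 11.0, 110.0], [-81.0, 11.0, 109.0], [-76.0, 7.0, 100.0]]
270 [[-92.0, 7.0, 105.0], [-86.0, 11.0, 113.0], [-81.0, 11.0, 113.0], [-76.0, 7.0, 105.0]]
275 [[-92.0, 6.0, 109.0], [-86.0, 11.0, 117.0], [-81.0, 11.0, 117.0], [-76.0, 7.0, 110.0]]
280 [[-92.0, 7.0, 114.0], [-86.0, 11.0, 122.0], [-81.0, 11.0, 121.0], [-76.0, 7.0, 114.0]]
285 [[-91.0, 7.0, 118.0], [-86.0, 11.0, 125.0], [-81.0, 11.0, 125.0], [-77.0, 7.0, 118.0]]
290 [[-91.0, 12.0, 130.0], [-86.0, 10.0, 128.0], [-82.0, 10.0, 128.0], [-77.0, 11.0, 130.0]]
295 [[-90.0, 14.0, 137.0], [-86.0, 9.0, 129.0], [-82.0, 12.0, 134.0], [-78.0, 13.0, 136.0]]
[array([10.98570012,  0.89128716, 24.5       ]), array([-161.1265237 , -101.64213379,   19.1       ])]
```

View pics/wrist9.png

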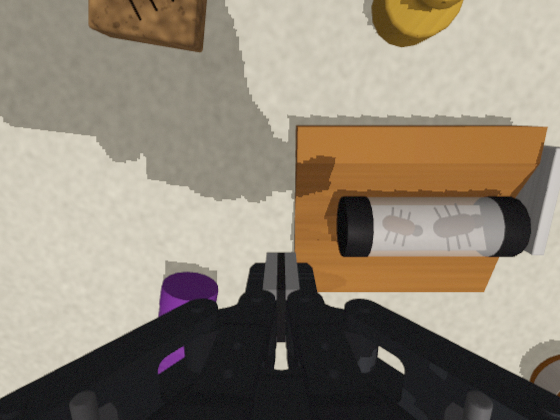

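View pics/top9.png

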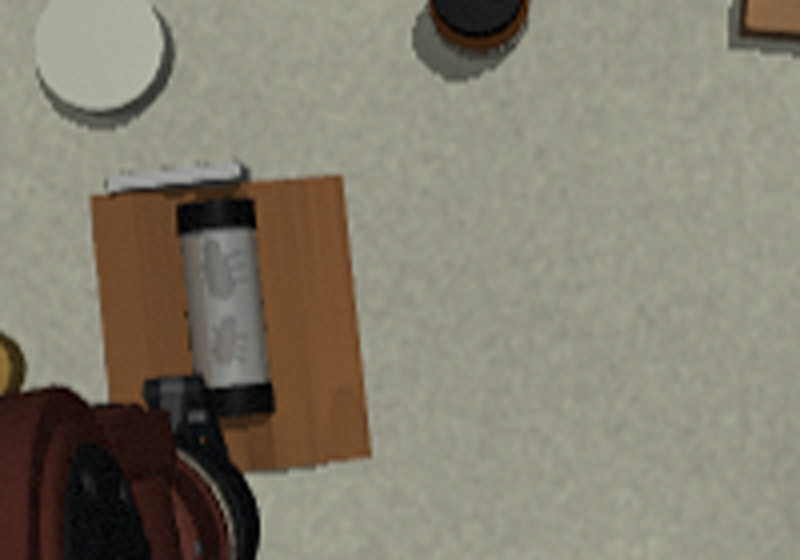

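{"name": "carry_out", "arguments": {"steps": [0,0,0,0.04,0,0,0,0,0,0,0.065,0,0,0,0,0,0,0.077,0,0,0,0,0,0,0.077,0,0,0,0,0,0,0.077,0,0,0]}}

```text
t: 15.08
ee_pos: [466.3, 170.8, -18.7]
ee_rot: [0.664, 0.748, 0.001, 0.0]
force: [0.5, -0.2, 0.7]
gripper_width: 0.2
```

```bash
cat > m.py <<'E'
from tip import *
import sys
s=vision.snapshot('wrist'); w=cloud(s); o=readout.get_obs(); print(o["t"],o["ee_pos"],o["gripper_width"],o["force"])
c,n=np.cos(.12),np.sin(.12)
def toR(p): d=np.asarray(p)[...,:2]-[550.1,180.8]; return np.stack([d@[c,n],d@[-n,c],np.asarray(p)[...,2]],-1)
print("tcp rest",toR(o["ee_pos"]))
q=toR(w)
for v in range(245,285,4): print(v,[q[v,u].round(0).tolist() for u in (262,275,288,300)])
print([toR(d["point"]) for d in vision.tip_of('wrist','tube')])
cv2.imwrite(f"pics/{sys.argv[1]}.png",s["frame"])
E
python3 m.py wrist10
```

```text
15.125 [466.37442162 170.86874828 -18.58600967] 0.08213227229103673 [1.2432395  0.34607728 0.45932071]
tcp rest [-84.31236932   0.16314132 -18.58600967]
245 [[-94.0, 7.0, 0.0], [-87.0, 7.0, -0.0], [-81.0, 7.0, 1.0], [-75.0, 7.0, 0.0]]
249 [[-94.0, 5.0, 1.0], [-87.0, 5.0, 0.0], [-81.0, 5.0, 0.0], [-75.0, 5.0, 0.0]]
253 [[-94.0, 3.0, 0.0], [-87.0, 11.0, 20.0], [-81.0, 11.0, 19.0], [-75.0, 2.0, -0.0]]
257 [[-94.0, 0.0, 0.0], [-87.0, 11.0, 24.0], [-81.0, 11.0, 24.0], [-75.0, 0.0, 0.0]]
261 [[-94.0, -2.0, 0.0], [-87.0, 11.0, 29.0], [-81.0, 11.0, 29.0], [-75.0, -2.0, -0.0]]
265 [[-93.0, 7.0, 24.0], [-87.0, 11.0, 33.0], [-82.0, 12.0, 33.0], [-76.0, 7.0, 24.0]]
269 [[-93.0, 7.0, 28.0], [-87.0, 11.0, 36.0], [-82.0, 11.0, 36.0], [-76.0, 7.0, 28.0]]
273 [[-92.0, 6.0, 30.0], [-87.0, 11.0, 39.0], [-82.0, 11.0, 39.0], [-76.0, 7.0, 32.0]]
277 [[-92.0, 7.0, 35.0], [-87.0, 11.0, 42.0], [-82.0, 11.0, 42.0], [-77.0, 8.0, 36.0]]
281 [[-92.0, 7.0, 38.0], [-87.0, 11.0, 46.0], [-82.0, 11.0, 46.0], [-77.0, 8.0, 39.0]]
[array([ 9.24860263, -1.82026079, 26.9       ])]
```

View pics/wrist10.png

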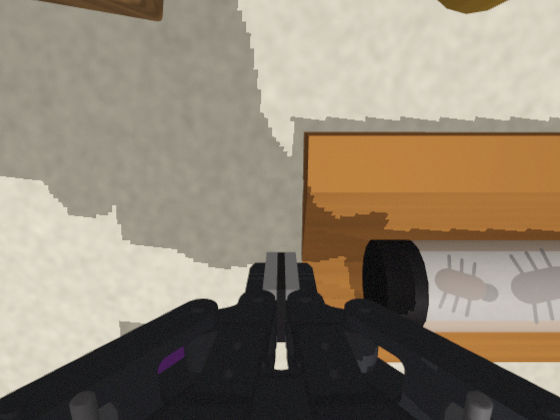

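{"name": "carry_out", "arguments": {"steps": [0,0,0.012,0,0,0,0,0,0,0.02,0,0,0,0,0,0,0.024,0,0,0,0,0,0,0.027,0,0,0,0,0,0,0.03,0,0,0,0,0,0,0.032,0,0,0,0,0,0,0.034,0,0,0,0,0,0,0.035,0,0,0,0]}}

```text
t: 16.18
ee_pos: [500.3, 174.9, -19.5]
ee_rot: [0.664, 0.748, -0.0, -0.0]
force: [-1.0, 0.3, 0.1]
gripper_width: -0.1
```

```bash
python3 m.py wrist11
```

```text
16.225 [500.38057512 174.87262986 -19.5056226 ] -0.177097500582308 [-0.6073379  -0.52092417  0.58048238]
tcp rest [-50.07145295   0.06727783 -19.5056226 ]
245 [[-59.0, 12.0, 12.0], [-53.0, 12.0, 12.0], [-47.0, 12.0, 12.0], [-41.0, 12.0, 11.0]]
249 [[-59.0, 8.0, 8.0], [-53.0, 9.0, 9.0], [-47.0, 9.0, 10.0], [-41.0, 9.0, 10.0]]
253 [[-59.0, 6.0, 8.0], [-53.0, 11.0, 19.0], [-47.0, 11.0, 20.0], [-41.0, 6.0, 7.0]]
257 [[-59.0, 3.0, 5.0], [-53.0, 11.0, 23.0], [-47.0, 11.0, 24.0], [-41.0, 4.0, 7.0]]
261 [[-60.0, 0.0, 5.0], [-53.0, 11.0, 27.0], [-47.0, 12.0, 28.0], [-41.0, -0.0, 4.0]]
265 [[-58.0, 7.0, 24.0], [-53.0, 12.0, 32.0], [-47.0, 11.0, 32.0], [-42.0, 7.0, 23.0]]
269 [[-58.0, 7.0, 27.0], [-52.0, 11.0, 35.0], [-47.0, 11.0, 35.0], [-42.0, 7.0, 27.0]]
273 [[-58.0, 7.0, 30.0], [-52.0, 11.0, 39.0], [-47.0, 12.0, 40.0], [-42.0, 8.0, 32.0]]
277 [[-58.0, 7.0, 35.0], [-52.0, 11.0, 42.0], [-47.0, 11.0, 41.0], [-42.0, 7.0, 34.0]]
281 [[-58.0, 7.0, 38.0], [-52.0, 11.0, 45.0], [-48.0, 12.0, 46.0], [-43.0, 7.0, 37.0]]
[array([18.70566504, -0.24102978, 22.7       ])]
```

View pics/wrist11.png

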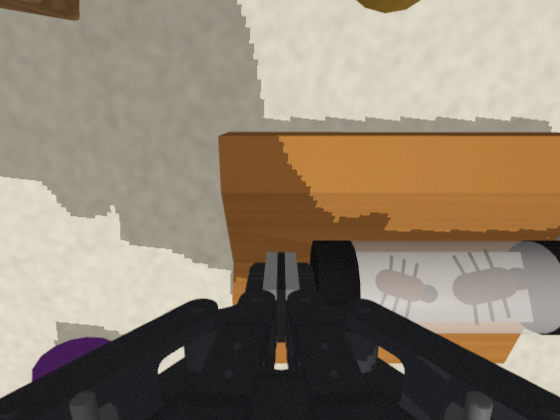

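{"name": "carry_out", "arguments": {"steps": [0,0,0.0005,0,0,0,0,0,0,0.001,0,0,0,0,0,0,0.0015,0,0,0,0,0,0,0.002,0,0,0,0,0,0,0.002,0,0,0,0]}}

```text
t: 16.9
ee_pos: [502.3, 175.1, -19.5]
ee_rot: [0.664, 0.748, 0.0, 0.0]
force: [-0.7, -0.6, 0.4]
gripper_width: -0.0
```

{"name": "carry_out", "arguments": {"steps": [0,0,0.0005,0,0,0,0,0,0,0.001,0,0,0,0,0,0,0.0015,0,0,0,0,0,0,0.002,0,0,0,0,0,0,0.002,0,0,0,0]}}

```text
t: 17.52
ee_pos: [502.4, 175.1, -19.8]
ee_rot: [0.664, 0.748, -0.001, -0.001]
force: [-7.6, -1.3, 4.2]
gripper_width: 0.2
```

```bash
python3 m.py wrist12 | tail -1
python3 - <<'E'
from tip import *
s=vision.snapshot('scene'); print([d["point"] for d in vision.tip_of('scene','tube')])
cv2.imwrite("pics/scene12.png",cv2.resize(s["frame"][150:290,270:430],None,fx=5,fy=4.2,interpolation=cv2.INTER_CUBIC))
E
```

```text
[array([19.29783913,  0.49336102, 26.8       ])]
[[567.9, 180.3, 24.4], [405.1, 61.8, 18.3], [500.2, -250.7, 19.0]]
```

View pics/scene12.png

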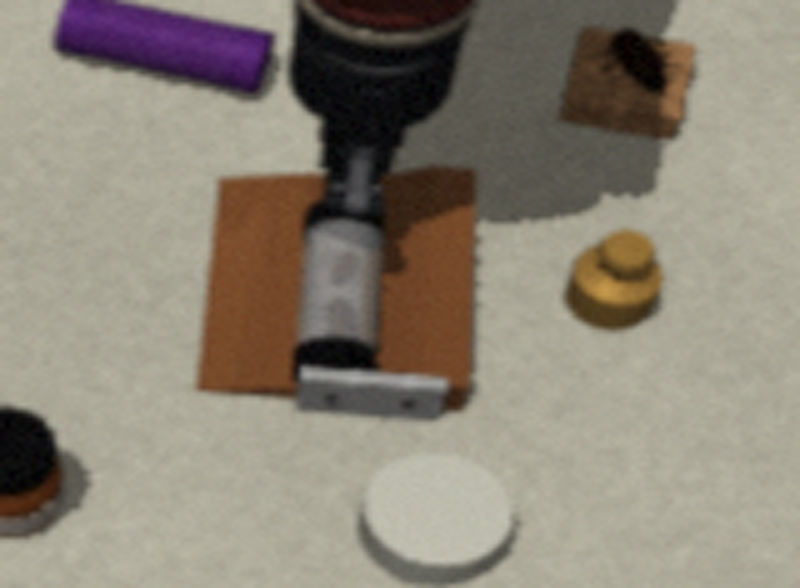

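The force rose to 7.6 N and the tool stalled, so the tube is against the stop. I'll back straight off, then raise.

{"name": "carry_out", "arguments": {"steps": [0,0,-0.002,0,0,0,0,0,0,-0.012,0,0,0,0,0,0,-0.045,0,0,0,0,0,0,-0.06,0,0,0,0,0,0,-0.06,-0.05,0,0,0,0,0,-0.08,-0.11,0,0,0,0,-0.03,-0.12,-0.13,0,0,0,0,-0.06,-0.15,-0.13,0,0,0,0,-0.09,-0.18,-0.13,0,0,0,0,-0.09,-0.18,-0.13,0,0,0]}}

```text
t: 18.98
ee_pos: [334.4, 63.3, 110.5]
ee_rot: [0.665, 0.747, -0.0, 0.0]
force: [0.8, 0.2, 1.2]
gripper_width: -0.1
```

Run:
```python
from fit import *
s=vision.snapshot('top'); w=cloud(s); o=readout.get_obs(); print(o["t"],o["ee_pos"],o["force"])
c,n=np.cos(.12),np.sin(.12)
def toR(p): d=np.asarray(p)[...,:2]-[550.1,180.8]; return np.stack([d@[c,n],d@[-n,c],np.asarray(p)[...,2]],-1)
q,cc=fit_rest(w); print(q,cc)
e=toR(w); 
m=(abs(e[...,0]-15)<62)&(abs(e[...,1])<19)&(e[...,2]>35)&(e[...,0]<73); p=e[m]
rect=cv2.minAreaRect(p[:,:2].astype(np.float32)); print("tube cloud",len(p),p.min(0),p.max(0),rect)
for nm in ("tube","foam_disc","jar","knob_weight","pin_box","block","forceps"):
    print(nm,[np.round(d["point"]) for d in vision.find_in("top",nm)][:2],[np.round(d["point"]) for d in vision.tip_of("top",nm)][:3])
print("tube rest",[toR(d["point"]).round(1) for d in vision.tip_of("top","tube")])
cv2.imwrite("pics/top13.png",cv2.resize(s["frame"][150:270,150:270],None,fx=5,fy=5,interpolation=cv2.INTER_CUBIC))
cv2.imwrite("pics/top13f.png",s["frame"])
s=vision.snapshot('scene'); print("scene",[toR(d["point"]).round(1) for d in vision.tip_of('scene','tube')])
```

```text
19.025 [335.91889987  63.99704318 110.73584291] [ 0.97767721 -0.21073322  0.93420827]
[5.49891742e+02 1.80530522e+02 1.20047240e-01 1.01381574e+00] 1.7747324506859874
tube cloud 943 [-35.01551664 -18.88867946  35.05393587] [72.88781187 17.83058394 51.45818175] ((18.900028228759766, -0.4049663543701172), (107.82960510253906, 36.62934494018555), 0.23032791912555695)
tube [array([406.,  61.,  37.]), array([571., 180.,  44.])] [array([ 498., -257.,   22.]), array([403.,  63.,  15.]), array([569., 185.,  24.])]
foam_disc [array([698., 244.,  31.])] [array([698., 246.,  -1.])]
jar [array([716.,  54.,  63.]), array([546., 182.,  15.])] [array([724.,  55.,   2.])]
knob_weight [array([530., 308.,  33.]), array([544., 181.,  16.])] [array([529., 314.,   2.]), array([726.,  52.,  -1.])]
pin_box [array([ 726., -131.,   28.])] [array([ 730., -132.,   -0.])]
block [array([375., 299.,  24.])] [array([375., 302.,  -0.])]
forceps [array([ 419., -101.,    4.])] []
tube rest [array([-103.6, -428.4,   22.2]), array([-159.8,  -99.1,   14.7]), array([19.6,  2. , 24. ])]
scene [array([-102.1, -422.4,   20.6]), array([16. , -1.4, 27.3]), array([-156.9, -104.8,   17.1])]
```

View pics/top13.png

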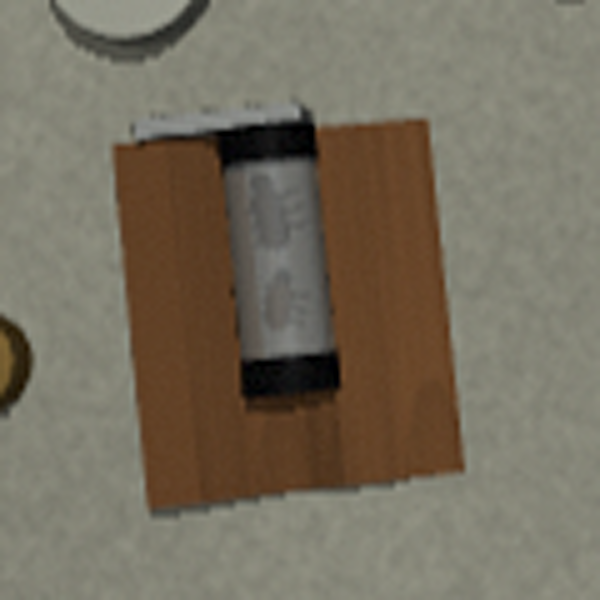

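View pics/top13f.png

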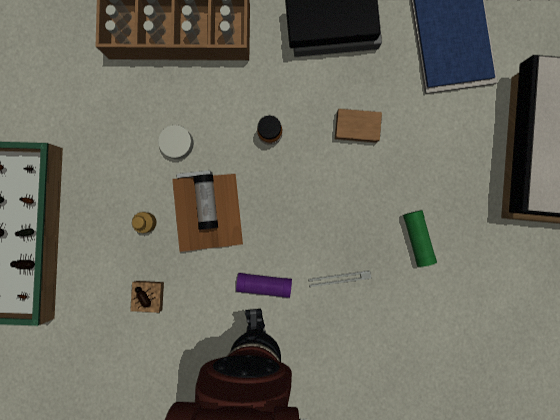

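The picture shows the tube in the groove at (206,202) with its cap against the plate. Nothing else has moved and the gripper is clear. I'm handing in.

```bash
python3 -c "
from bench import r
print(r.close_job())"
```

```text
the job is handed in; nothing more can be done
None
```

The clear tube now lies in the groove of the V-rest with its end against the stop plate, and I have handed the job in at about 19 s. I rolled it roughly 230 mm (more than one full turn) over the bench with two open fingers, then over the lip into the groove. I then pushed it about 9 mm by its open end until the tool stalled at 7.6 N.

**Last checks:**
- **Position:** the top-camera depth cloud puts the tube's middle at about rest x = 19–20 mm and y = −0.4 mm. Its back end is at x = −35 mm, which matches x = 20, and its axis is within 0.01 rad of the groove.
- **Other things:** the other loose things show no shift beyond detection error (up to about 5 mm). The forceps were checked by `find_in` only, since `tip_of` did not return them. The gripper was well clear, with force about 1 N.

**What disagreed or failed:**
- **Tool height:** the true fingertips stood about 38–40 mm higher than the reported TCP height, although the text says the TCP is at the finger ends. My first push therefore passed over the tube without touching it. After that I took heights from the depth cameras, so the reported TCP height went negative.
- **Network readings:** the network estimates of the tube's place scattered by about 4 mm (x = 16 to 19.6 mm, y = −1.4 to 2 mm). I relied on the depth fit and the stall against the stop instead.

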